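# Charge the flux brush and shut the flux pot

### The job

Take the angled flux brush off its rest, dip its bristles well below the rim of the open flux pot without jabbing the brush into the pot, and lay the brush back in the notches of its rest. Then press the pot's hinged cover down until its catch holds it shut. Leave the solder spool, the multimeter and the screwdriver where they are.

Things in the scene. Friction and masses are not known exactly. Their poses are not given: they have to be found in the camera images.
- brush: Loose flux brush, about 60 g. Orange bar handle 140 mm long (x -75 to +65), 16 wide (y), 14 high (z); origin on its underside, 5 mm ahead of its middle, x towards the head, z up. A thin steel neck bends down to the head, which hangs straight down at x = +100 mm: steel ferrule 15 mm thick, then dark bristles 36 long, 14 to 9 thick. Starts level across its rest, head to the far side.
- brush_tip (a point): Centre of the lower end of the bristles: 100 mm ahead of the brush's origin and 62 mm below the handle's underside. Axes as the brush.
- rest: Fixed brush rest: dark foot 116 x 70 x 8 mm, two black posts 10 mm thick, 36 wide at x = -45 and +45 mm, each with a notch open to the top: floor 85 mm above the table, 24 mm wide, flaring to 36 mm at the prong tips 16 mm higher. 80 mm between the posts are free for the fingers. Origin: centre of the underside; x from post to post, z up.
- rest_seat (a point): Midway between the two notches at the height of their floors (85 mm above the table): where the brush's origin lies when it rests there. Axes as the rest.
- pot: Fixed flux pot, screwed down: round white pot, 68 mm outside and 60 mm inside diameter, on a dark foot 120 x 84 x 8 mm. Rim 60 mm above the table, inner floor 12 mm above the table. Origin: centre of the underside; z up; the cover's hinge is on the +x side (far from the robot), a thin steel spring catch on the -x side.
- pot_rim (a point): Centre of the pot's mouth, at rim height. Axes as the pot.
- pot_hinge (a point): Middle of the cover's hinge axis, which is parallel to the pot's y axis: 42 mm from the pot's axis on the +x side, 62 mm above the table.
- cover (a joint): Angle of the teal hinged cover, rad: 0 fully shut (level), 1.57 upright (its tab then reaches 167 mm above the table), at most 1.9; it starts standing open. A light spring and friction keep it open; it springs up again unless pressed past the catch (about 5 N on the tab, from 0.15 rad down) to below 0.05 rad, where the catch snaps and holds it shut.
- cover_tab (a point): On the cover's upper (outer) face, middle of its finger tab, 95 mm from the hinge line, 6 mm off the hinge's plane. The cover is a disc 74 mm across, 6 thick, with a tab 28 mm wide reaching to 105 mm from the hinge; shut, its top is 68 mm above the table. Axes turn with it: x from tab to hinge, z out of the outer face.
- spool: Bystander: steel-grey solder spool standing on end, 60 mm diameter, 46 mm high. Origin: centre of the underside.
- meter: Bystander: blue multimeter lying flat, 150 x 75 x 34 mm (x, y, z). Origin: centre of the underside.
- screwdriver: Bystander: red-handled screwdriver lying flat, 190 mm long along its x.

How it is judged:
By the outcome, as a careful person would: the job done as asked, in the order asked, and still so for the second after the job is handed in, with the robot touching nothing.
It also fails if it takes over 69 s, if anything falls off the work surface, if the arm or the gripper's body presses on something with over 40 N, if the wrist force passes 120 N, or if a joint passes its speed limit or range.

### The arm

A 6-joint arm with a two-finger parallel gripper is mounted at the origin on the work surface. World frame = base frame: x ahead of the robot, y to its left, z up, the work surface at z = 0. Lengths are in m, angles in rad, forces in N, time in s.
With the tool pointing down it reaches from about 0.35 to 0.775 m from the base axis. Payload 7.3 kg.
Tool frame: the origin (TCP) lies midway between the tips of the shut fingers; the grasp point (between the pads) lies bot.grasp_offset behind it (bot.grasp_offset is the distance from the TCP to the grasp point, in m); z points along the fingers, y is the line along which they close (so a half turn about z gives the same grasp; the last joint's range is limited). The gripper opens to 92 mm and grips with 3 to 60 N. Pads are 19 mm wide; open, the fingers measure 130 mm over their backs; the gripper's body (75 mm by 190 mm) begins 47 mm behind the grasp point.
Start: joints at [1.014, 0.342, 1.524, -0, 1.275, -0.146], TCP at [0.21, 0.481, 0.227] pointing down, gripper open.
Joint ranges: [-2.53, 2.53], [-0.77, 2.02], [0.04, 2.7], [-1, 4.14], [0.28, 2.66], [-3.11, 3.11]. Speed limits (rad/s): [2.57, 2.57, 3.14, 3.14, 3.14, 3.14].

### API

Orientations are given as a 3x3 rotation matrix whose columns are the frame's x, y, z axes.
In Python, from workcell import bot gives the robot as it stands.
- The arm moves only by the tool jog_arm, never from a script. Its argument "commands" is one flat list of numbers, 5 for each row, row after row: the finger opening in cm, from 0 to 9.18, then the shift along the tool's x, y, z in cm, then the turn about the tool's z in degrees. A call has 1 to 12 rows; each row shifts and turns the commanded pose from where the row before left it, along the tool's axes as they then stand; what a row does not reach is not made up. A row lasts 1/8 s, in which the tool goes at most 62.5 mm and 10.7 degrees, less where a joint would pass 70% of its speed; a pose out of reach is approached as far as the arm can. A call is refused whole if a number of a shift passes 6.25 or a number of a turn 10.7, either way. A call with a gripper value outside its range is refused whole. The fingers move at their own pace and stop on an object; "force" is the grip in N (left out, the last holds). Time passes only in rows, so rows that do not move let the fingers close. It gives the time, the measured TCP pose, the force, the opening and the grip force at its end, in the units of the state.
- bot.get_state(): the state, without advancing time (a new reading comes with each control period).
- bot.get_image(name): name is "side" or "top"; returns the picture (420x560x3 uint8, red, green, blue); there is no depth.
- bot.camera_model(name): a dict with "fx", "fy", "cx", "cy" (pixels), "cam_to_world" (4x4, takes a point from camera to world coordinates). Camera axes: x right, y down, z forward; pixel columns grow to the right and rows downward; lengths in m; the calibration is good to about 2 mm. A picture is of the moment at which its call begins. camera_model takes no time and is no camera call.
- bot.hand_in(): hands the job in; it is judged then, once.
The state is a dict: "time": time; "q": joint angles; "dq": joint speeds; "joint_torque": joint torques, N m; "ee_pos": TCP position; "tool_rot": TCP orientation; "force": force on the tool from outside, world axes, zero at the start; "wrist_torque": the same for the moment, N m; "finger_gap": finger opening in m; "grip_force": force on a finger pad.
Only numpy, scipy, OpenCV 4.12 (cv2) and the standard library are available. Lean on these libraries where they do the work, as an engineer would, in place of code of your own. Each camera call takes 0.05 s, during which the arm holds its last target. There are 200 camera calls.

## Working session

There is one attempt and no reset: what is moved stays moved. The work goes in short steps, Python scripts to look and compute and a tool call to move; the robot and the scene stay as the last step left them, time stands still between calls to the robot, and variables do not carry over. Pictures are saved under pics/ and viewed, at most 10 in all, crops included, and the job is handed in when it is done.

Besides the shell and the picture viewer there is one more tool, called in YAML: its name, and indented under it one key for each argument. jog_arm: Moves the arm, as the interface text tells. Its arguments: {"type":"object","properties":{"commands":{"type":"array"},"force":{"type":"number"}},"required":["commands"]}

```bash
mkdir -p pics; ls; python3 - <<'E'
from workcell import bot
import cv2,numpy as np
for n in("top","side"):
    im=bot.get_image(n); cv2.imwrite(f"pics/{n}0.png",im[:,:,::-1]); m=bot.camera_model(n); print(n,m["fx"],m["cx"],m["cy"],np.round(m["cam_to_world"],3).tolist())
s=bot.get_state(); print(bot.grasp_offset,s["ee_pos"],np.round(s["tool_rot"],3).tolist(),s["time"])
E
```

```text
pics
top 445.29764299197035 284.04848323257903 209.59644511705278 [[-0.028, -0.991, 0.133, 0.438], [-1.0, 0.027, -0.009, 0.023], [0.006, -0.133, -0.991, 1.434], [0.0, 0.0, 0.0, 1.0]]
side 477.4672948669341 280.5861107119674 202.8156971935203 [[0.938, -0.274, 0.213, 0.349], [-0.347, -0.738, 0.578, -0.659], [-0.001, -0.616, -0.788, 1.001], [0.0, 0.0, 0.0, 1.0]]
0.0188 [0.20945044 0.48103558 0.22612405] [[-0.917, 0.399, -0.001], [0.399, 0.917, -0.001], [0.0, -0.001, -1.0]] 0.1
```

View pics/top0.png

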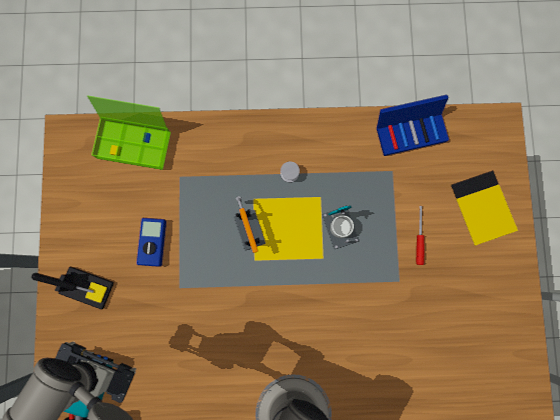

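View pics/side0.png

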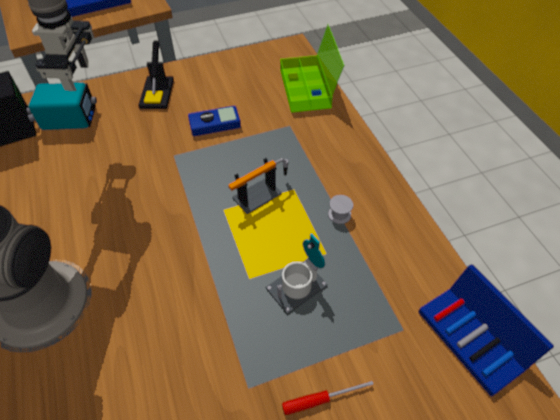

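The top view shows the orange handle near (247,228) with its head up-left at (239,200), the pot at (342,226), and the cover standing at (340,210). In the side view the pot is at (297,280) and the brush at (255,175).

```bash
cat > h.py <<'E'
from workcell import bot
import cv2,numpy as np
def ray(n,uv):
    m=bot.camera_model(n);T=np.array(m["cam_to_world"])
    d=T[:3,:3]@np.array([(uv[0]-m["cx"])/m["fx"],(uv[1]-m["cy"])/m["fy"],1]);return T[:3,3],d
def plane(n,uv,z):
    o,d=ray(n,uv);return o+d*(z-o[2])/d[2]
def tri(a,b):
    A=np.zeros((3,3));r=np.zeros(3)
    for n,uv in(("top",a),("side",b)):
        o,d=ray(n,uv);d=d/np.linalg.norm(d);P=np.eye(3)-np.outer(d,d);A+=P;r+=P@o
    return np.linalg.solve(A,r)
def proj(n,p):
    m=bot.camera_model(n);c=np.linalg.inv(np.array(m["cam_to_world"]))@np.append(p,1)
    return np.array([m["fx"]*c[0]/c[2]+m["cx"],m["fy"]*c[1]/c[2]+m["cy"]])
def mask(im,lo,hi,roi):
    k=cv2.inRange(cv2.cvtColor(im,cv2.COLOR_RGB2HSV),lo,hi);o=np.zeros_like(k);x0,y0,x1,y1=roi
    o[y0:y1,x0:x1]=k[y0:y1,x0:x1];return o
def big(k): return max(cv2.findContours(k,0,1)[0],key=cv2.contourArea)
OR=((8,180,120),(19,255,255)); TE=((80,120,40),(98,255,255))
ROI={"top":(225,180,275,260),"side":(215,150,300,200)}
def handle(n,im,z):
    c=big(mask(im,*OR,ROI[n])); r=cv2.minAreaRect(c); b=cv2.boxPoints(r)
    e=sorted([(np.linalg.norm(b[i]-b[(i+1)%4]),(b[i]+b[(i+1)%4])/2) for i in range(4)],key=lambda t:t[0])[:2]
    return [plane(n,x[1],z) for x in e],r
E
python3 - <<'E'
from h import *
t=cv2.cvtColor(cv2.imread("pics/top0.png"),4);s=cv2.cvtColor(cv2.imread("pics/side0.png"),4)
for n,im,z in(("top",t,.099),("side",s,.095)):
    e,r=handle(n,im,z);m=(e[0]+e[1])/2;d=e[0]-e[1]
    print(n,r,np.round(e,4).tolist(),m,np.linalg.norm(d),np.degrees(np.arctan2(d[1],d[0])))
for n,im,roi in(("top",t,(325,205,360,245)),("side",s,(275,255,320,305))):
    k=mask(im,(0,0,150),(179,60,255),roi);c=big(k);el=cv2.fitEllipse(cv2.convexHull(c));print(n,"pot",el,plane(n,el[0],.06))
for n,im,roi in(("top",t,(315,195,365,225)),("side",s,(295,225,335,275))):
    c=big(mask(im,*TE,roi));print(n,"cov",cv2.minAreaRect(c),cv2.boundingRect(c))
a=cv2.resize(t[175:265,220:370],None,fx=5,fy=5,interpolation=2);cv2.imwrite("pics/tc.png",a[:,:,::-1])
b=cv2.resize(s[145:310,220:350],None,fx=3.6,fy=3.6,interpolation=2);cv2.imwrite("pics/sc.png",b[:,:,::-1])
E
```

```text
top ((248.00003051757812, 230.00001525878906), (45.53679656982422, 5.692099571228027), 71.56504821777344) [[0.6248, 0.1414, 0.099], [0.4935, 0.1004, 0.099]] [0.55913272 0.12093581 0.099     ] 0.13760107897331192 17.335249831413577
side ((251.31134033203125, 174.16036987304688), (6.410486698150635, 51.478145599365234), 60.945396423339844) [[0.6246, 0.1385, 0.095], [0.4917, 0.098, 0.095]] [0.55813699 0.11826676 0.095     ] 0.13897007140042325 16.915887196943398
top pot ((342.1020202636719, 225.86663818359375), (20.70592498779297, 22.406408309936523), 94.96057891845703) [ 0.56707464 -0.16805584  0.06      ]
side pot ((296.72808837890625, 274.463623046875), (26.688190460205078, 30.041887283325195), 93.0907211303711) [ 0.56669485 -0.17206739  0.06      ]
top cov ((338.9000244140625, 209.70004272460938), (3.7947328090667725, 23.400854110717773), 71.56504821777344) (328, 206, 23, 9)
side cov ((313.4283447265625, 251.75636291503906), (33.521358489990234, 14.841947555541992), 73.61045837402344) (304, 235, 21, 33)
```

View pics/tc.png

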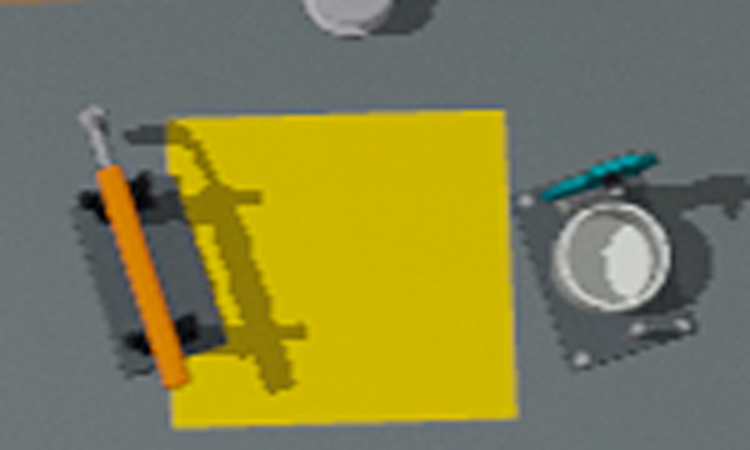

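View pics/sc.png

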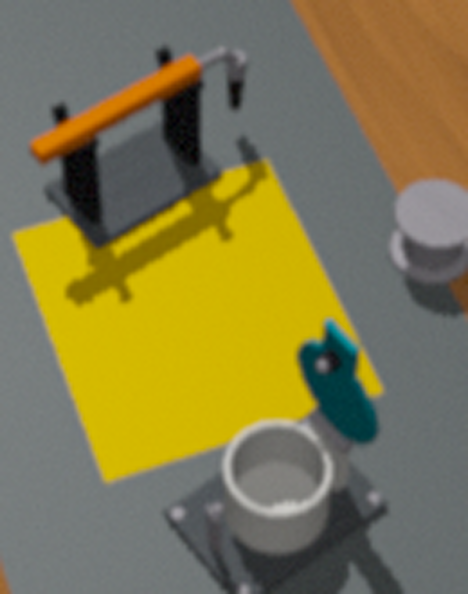

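The crops show the brush across the notches with its head on the far side, and the cover standing upright at the pot's far side. The rest and pot are both yawed about 17–18°.

I'll turn the tool first.

jog_arm:
  commands: [9,0,0,0,-10.2,9,0,0,0,-10.2,9,0,0,0,-10.2,9,0,0,0,-10.2,9,0,0,0,0]
  force: 25

```text
time: 0.72
ee_pos: [0.2095, 0.4812, 0.2264]
tool_rot: [[-0.955, -0.295, -0.0], [-0.295, 0.955, -0.001], [0.001, -0.0, -1.0]]
force: [-0.2, 0.1, -0.5]
finger_gap: 0.0902
grip_force: 0.0
```

```bash
cat >> h.py <<'E'
def go(x,y,z):
    s=bot.get_state();R=np.array(s["tool_rot"]);d=R.T@(np.array([x,y,z])-s["ee_pos"])*100
    yaw=np.degrees(np.arctan2(R[1,0],R[0,0]))%360
    print("tool cm",np.round(d,2),"yaw",round(yaw,2),"ee",np.round(s["ee_pos"],4),"t",s["time"],"F",np.round(s["force"],1),"gap",s["finger_gap"])
E
python3 -c "
from h import *
go(.5635,.121,.20)"
```

```text
tool cm [-23.19 -44.86   2.65] yaw 197.17 ee [0.2095 0.4812 0.2264] t 0.725 F [-0.2  0.1 -0.5] gap 0.09018202202376313
```

jog_arm:
  commands: [9,-2.32,-4.49,0.26,0,9,-2.32,-4.49,0.26,0,9,-2.32,-4.49,0.26,0,9,-2.32,-4.49,0.26,0,9,-2.32,-4.49,0.26,0,9,-2.32,-4.49,0.26,0,9,-2.32,-4.49,0.26,0,9,-2.32,-4.49,0.26,0,9,-2.32,-4.49,0.26,0,9,-2.32,-4.49,0.26,0,9,0,0,0,0,9,0,0,0,0]

```text
time: 2.22
ee_pos: [0.5639, 0.1216, 0.2003]
tool_rot: [[-0.956, -0.294, -0.001], [-0.294, 0.956, 0.0], [0.001, 0.001, -1.0]]
force: [-0.5, 0.5, -0.2]
finger_gap: 0.0903
grip_force: 0.0
```

```bash
python3 - <<'E'
from h import *
go(.5635,.121,.20)
go(.5635,.121,.074)
s=bot.get_image("side")
# tab predicted at angles
P=np.array([.567,-.169]);c,sn=np.cos(np.radians(18)),np.sin(np.radians(18))
for a in(1.3,1.45,1.57,1.7,1.85):
    def pt(l,w): # along cover, w across
        r=.042-l*np.cos(a); return np.array([P[0]+r*c-w*sn,P[1]+r*sn+w*c,.062+l*np.sin(a)])
    print(a,[np.round(proj(n,pt(.105,0)),1).tolist() for n in("top","side")])
b=cv2.resize(s[135:310,200:370],None,fx=3.4,fy=3.4,interpolation=2);cv2.imwrite("pics/sc2.png",b[:,:,::-1])
E
```

```text
tool cm [ 0.06 -0.05  0.03] yaw 197.1 ee [0.5639 0.1216 0.2003] t 2.225 F [-0.5  0.5 -0.2] gap 0.09027652260250345
tool cm [ 0.04 -0.05 12.63] yaw 197.1 ee [0.5639 0.1216 0.2003] t 2.225 F [-0.5  0.5 -0.2] gap 0.09027652260250345
1.3 [[345.6, 217.9], [302.7, 244.9]]
1.45 [[343.8, 212.7], [308.4, 240.2]]
1.57 [[342.3, 208.6], [313.0, 236.9]]
1.7 [[340.6, 204.2], [317.9, 233.8]]
1.85 [[338.6, 199.4], [323.3, 231.0]]
```

View pics/sc2.png

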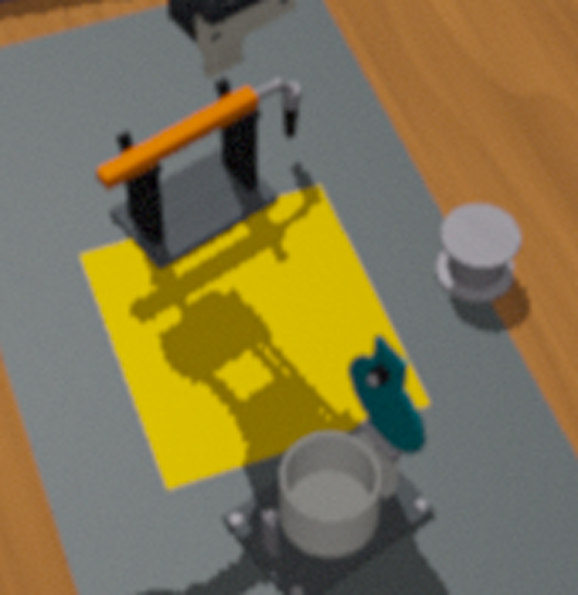

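The gripper hangs above the brush, and the cover's tab tip at about (312,235) puts it near 1.57–1.6 rad, so upright. Now I'll go down and grip.

jog_arm:
  commands: [9,0.04,-0.05,3,0,9,0,0,3,0,9,0,0,3,0,9,0,0,2,0,9,0,0,1.7,0,9,0,0,0,0,0,0,0,0,0,0,0,0,0,0,0,0,0,0,0,0,0,0,0,0,0,0,0,0,0,0,0,0,0,0]
  force: 25

```text
time: 3.78
ee_pos: [0.5642, 0.1208, 0.0738]
tool_rot: [[-0.955, -0.297, 0.0], [-0.297, 0.955, 0.0], [-0.0, 0.0, -1.0]]
force: [0.0, 0.2, 1.2]
finger_gap: 0.0345
grip_force: 0.0
```

```bash
python3 - <<'E'
from h import *
go(.5635,.121,.20)
E
```

```text
tool cm [  0.06   0.04 -12.62] yaw 197.26 ee [0.5642 0.1208 0.0738] t 3.775 F [0.  0.2 1.2] gap 0.0344745465683922
```

jog_arm:
  commands: [0,0,0,0,0,0,0,0,0,0,0,0,0,0,0,0,0,0,0,0,0,0,0,0,0,0,0,0,0,0]

```text
time: 4.53
ee_pos: [0.5642, 0.1208, 0.0737]
tool_rot: [[-0.955, -0.297, 0.0], [-0.297, 0.955, 0.0], [-0.0, 0.0, -1.0]]
force: [-0.2, -0.2, 0.1]
finger_gap: 0.0159
grip_force: 25.0
```

jog_arm:
  commands: [0,0,0,-0.5,0,0,0,0,-1,0,0,0,0,-2,0,0,0,0,-2.5,0,0,0,0,-3,0,0,0,0,-3,0,0,0,0,0,0]

```text
time: 5.4
ee_pos: [0.5656, 0.121, 0.1968]
tool_rot: [[-0.955, -0.297, 0.006], [-0.297, 0.955, 0.001], [-0.006, -0.001, -1.0]]
force: [0.9, 1.7, -1.8]
finger_gap: 0.0159
grip_force: 25.0
```

```bash
python3 - <<'E'
from h import *
go(.5642,.1208,.0737)
t=bot.get_image("top");s=bot.get_image("side")
ROI["top"]=(215,160,285,270);ROI["side"]=(195,100,300,190)
x=np.array([.955,.297,0]);o=np.array([.5642,.1208,.085+.12])
print("pred ends", [[np.round(proj(n,o+x*k+np.array([0,0,.007])),1).tolist() for k in(-.075,.065)]+[np.round(proj(n,o+x*.1-np.array([0,0,.062])),1).tolist()] for n in("top","side")])
b=cv2.resize(s[60:225,180:350],None,fx=3.5,fy=3.5,interpolation=2);cv2.imwrite("pics/sc3.png",b[:,:,::-1])
E
```

```text
tool cm [ 0.21  0.04 12.31] yaw 197.27 ee [0.5656 0.121  0.1968] t 5.4 F [ 0.9  1.7 -1.8] gap 0.015907095886941443
pred ends [[[253.5, 250.3], [237.6, 202.3], [236.2, 194.7]], [[224.7, 153.4], [273.6, 127.6], [285.0, 141.9]]]
```

View pics/sc3.png

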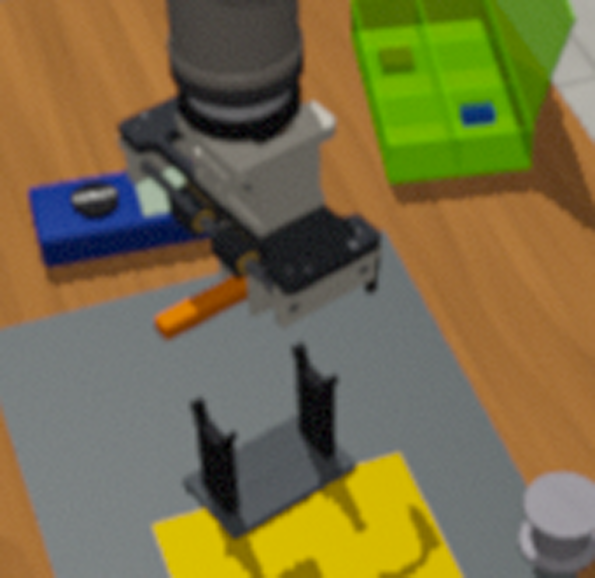

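The rear end is at (225,154) and the bristle end at (286,143). Both match the prediction, so the brush is held level. I'll back off first, then go sideways to stay clear of the cover.

jog_arm:
  commands: [0,2,0,0,0,0,3.5,0,0,0,0,3.5,0,0,0,0,3.5,0,0,0,0,3.5,-1,0,0,0,2,-2,0,0,0,0.5,-3,0,0,0,0,-3.5,0,0,0,0,-3.5,0,0,0,0,-3.5,0,0,0,0,-3.5,0,0,0,0,-3,0,0]
  force: 35

```text
time: 7.0
ee_pos: [0.4553, -0.1546, 0.1923]
tool_rot: [[-0.955, -0.296, -0.002], [-0.296, 0.955, 0.001], [0.002, 0.002, -1.0]]
force: [0.2, 0.4, -0.7]
finger_gap: 0.0156
grip_force: 35.0
```

jog_arm:
  commands: [0,0,-2.5,0,0,0,0,-1.5,0,0,0,0,-0.8,0,0,0,0,0,0,0,0,0,0,0,0]

```text
time: 7.62
ee_pos: [0.4698, -0.1988, 0.1936]
tool_rot: [[-0.955, -0.297, -0.0], [-0.297, 0.955, 0.001], [0.0, 0.001, -1.0]]
force: [-0.6, 0.9, -0.6]
finger_gap: 0.0154
grip_force: 35.0
```

```bash
python3 - <<'E'
from h import *
go(.4715,-.1997,.0807)
t=bot.get_image("top");s=bot.get_image("side")
st=bot.get_state();R=np.array(st["tool_rot"]);tip=st["ee_pos"]+R@np.array([-.1,0,-.0113+.062])
print("tip",tip,[np.round(proj(n,tip),1) for n in("top","side")])
a=cv2.resize(t[165:265,290:380],None,fx=5,fy=5,interpolation=2);b=cv2.resize(s[190:320,240:350],None,fx=500/130,fy=500/130,interpolation=2)
cv2.imwrite("pics/c4.png",np.hstack([a[:500],b[:500,:340]])[:,:,::-1])
E
```

```text
tool cm [-0.14 -0.14 11.29] yaw 197.3 ee [ 0.4698 -0.1988  0.1936] t 7.625 F [-0.6  0.9 -0.6] gap 0.015391743311780733
tip [ 0.56542991 -0.16916205  0.14313936] [array([346.4, 223.6]), array([296.7, 253.8])]
```

View pics/c4.png

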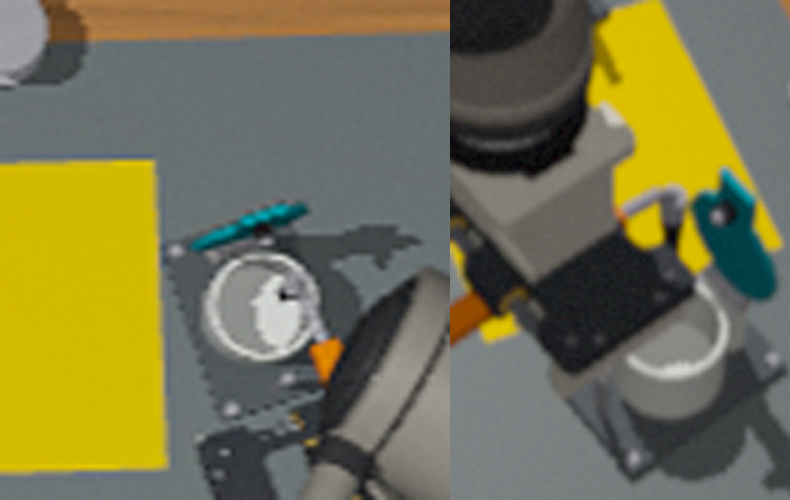

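The bristles at (347,224) in the top view sit over the pot mouth, as predicted. Dipping now.

jog_arm:
  commands: [0,-0.14,-0.1,2,0,0,0,0,2,0,0,0,0,2,0,0,0,0,2,0,0,0,0,1.5,0,0,0,0,1,0,0,0,0,0.7,0,0,0,0,0,0,0,0,0,0,0,0,0,0,0,0]

```text
time: 8.98
ee_pos: [0.472, -0.2002, 0.0822]
tool_rot: [[-0.955, -0.297, 0.001], [-0.297, 0.955, -0.0], [-0.001, -0.001, -1.0]]
force: [0.6, 0.9, -0.7]
finger_gap: 0.0157
grip_force: 35.0
```

```bash
python3 - <<'E'
from h import *
go(.4715,-.1997,.1927)
st=bot.get_state();R=np.array(st["tool_rot"]);print("tip",st["ee_pos"]+R@np.array([-.1,0,-.0113+.062]),st["wrist_torque"])
E
```

```text
tool cm [  0.02   0.06 -11.05] yaw 197.26 ee [ 0.472  -0.2002  0.0822] t 8.975 F [ 0.6  0.9 -0.7] gap 0.015655018264059645
tip [ 0.56749142 -0.17058735  0.03153658] [ 0.05202497  0.02156341 -0.0141255 ]
```

The tip is about 28 mm below the rim with no contact force. Lifting out and heading back by the same route.

jog_arm:
  commands: [0,0,0,-0.7,0,0,0,0,-1.5,0,0,0,0,-2,0,0,0,0,-2,0,0,0,0,-2,0,0,0,0,-2,0,0,0,0,-1.2,0,0,0,0,0,0,0,0,1.5,0,0,0,0,3,0,0,0,0,3.5,0,0,0,0,3.5,0,0]

```text
time: 10.48
ee_pos: [0.4361, -0.0883, 0.1948]
tool_rot: [[-0.955, -0.297, -0.002], [-0.297, 0.955, 0.001], [0.002, 0.002, -1.0]]
force: [-0.0, 0.1, -1.2]
finger_gap: 0.0158
grip_force: 35.0
```

jog_arm:
  commands: [0,0,3.5,0,0,0,0,3.5,0,0,0,-0.5,3.5,0,0,0,-2,3,0,0,0,-3.5,2,0,0,0,-3.5,0.8,0,0,0,-3.5,0,0,0,0,-3,0,0,0,0,-2,0,0,0,0,-0.5,0,0,0,0,0,0,0,0,0,0,0,0,0]

```text
time: 11.98
ee_pos: [0.5649, 0.1202, 0.1957]
tool_rot: [[-0.955, -0.297, -0.001], [-0.297, 0.955, -0.0], [0.001, 0.0, -1.0]]
force: [0.1, 0.7, -1.1]
finger_gap: 0.0154
grip_force: 35.0
```

```bash
python3 - <<'E'
from h import *
go(.5640,.1208,.0745)
E
```

```text
tool cm [ 0.06  0.08 12.12] yaw 197.26 ee [0.5649 0.1202 0.1957] t 11.975 F [ 0.1  0.7 -1.1] gap 0.01538806229347817
```

jog_arm:
  commands: [0,0.06,0.06,1.5,0,0,0,0,2.5,0,0,0,0,2.5,0,0,0,0,2,0,0,0,0,1.5,0,0,0,0,1,0,0,0,0,0.6,0,0,0,0,0.35,0,0,0,0,0,0,0,0,0,0,0]

```text
time: 13.22
ee_pos: [0.5654, 0.1207, 0.0767]
tool_rot: [[-0.955, -0.297, 0.001], [-0.297, 0.955, 0.0], [-0.001, -0.0, -1.0]]
force: [0.3, 0.6, -1.3]
finger_gap: 0.0158
grip_force: 35.0
```

```bash
python3 - <<'E'
from h import *
go(.5642,.1208,.0737)
E
```

```text
tool cm [0.11 0.04 0.3 ] yaw 197.26 ee [0.5654 0.1207 0.0767] t 13.225 F [ 0.3  0.6 -1.3] gap 0.015804409721748108
```

jog_arm:
  commands: [0,0.1,0,0.1,0,0,0,0,0.1,0,0,0,0,0.08,0,0,0,0,0,0,0,0,0,0,0]

```text
time: 13.85
ee_pos: [0.5641, 0.1204, 0.0737]
tool_rot: [[-0.955, -0.297, 0.0], [-0.297, 0.955, 0.0], [-0.0, 0.0, -1.0]]
force: [-1.8, -0.4, 2.8]
finger_gap: 0.0155
grip_force: 35.0
```

It's seated with light contact. Releasing.

jog_arm:
  commands: [3,0,0,0,0,3,0,0,0,0,6,0,0,0,0,6,0,0,0,0,6,0,0,0,0,6,0,0,0,0,6,0,0,0,0,6,0,0,0,0,6,0,0,0,0,6,0,0,0,0]

```text
time: 15.1
ee_pos: [0.5642, 0.1204, 0.0735]
tool_rot: [[-0.955, -0.297, 0.0], [-0.297, 0.955, 0.0], [-0.0, 0.0, -1.0]]
force: [0.4, -0.2, -0.6]
finger_gap: 0.0604
grip_force: 0.0
```

jog_arm:
  commands: [6,0,0,-1.5,0,6,0,0,-3,0,6,0,0,-3,0,6,0,0,-3,0,6,0,0,-3,0,0,0,0,-3,0,0,0,0,0,0,0,0,0,0,0]

```text
time: 16.1
ee_pos: [0.5637, 0.1204, 0.2381]
tool_rot: [[-0.955, -0.297, -0.001], [-0.297, 0.955, 0.0], [0.001, 0.0, -1.0]]
force: [-0.0, 0.2, -0.3]
finger_gap: 0.0345
grip_force: 0.0
```

```bash
python3 - <<'E'
from h import *
s=bot.get_image("side")
ROI["side"]=(215,150,300,200)
e,r=handle("side",s,.095);m=(e[0]+e[1])/2;d=e[0]-e[1];print(r,m,np.linalg.norm(d),np.degrees(np.arctan2(d[1],d[0])))
go(.5642,.1208,.2)
b=cv2.resize(s[100:265,180:350],None,fx=3.5,fy=3.5,interpolation=2);cv2.imwrite("pics/sc5.png",b[:,:,::-1])
E
```

```text
((251.6615447998047, 174.4076690673828), (6.573840141296387, 51.10231018066406), 60.2551155090332) [0.5587138  0.11719041 0.095     ] 0.13835252933152556 17.698438804273877
tool cm [-0.09  0.03  3.76] yaw 197.26 ee [0.5635 0.1203 0.2376] t 16.15 F [-0.1  0.5 -0.5] gap 0.030673515147138303
```

View pics/sc5.png

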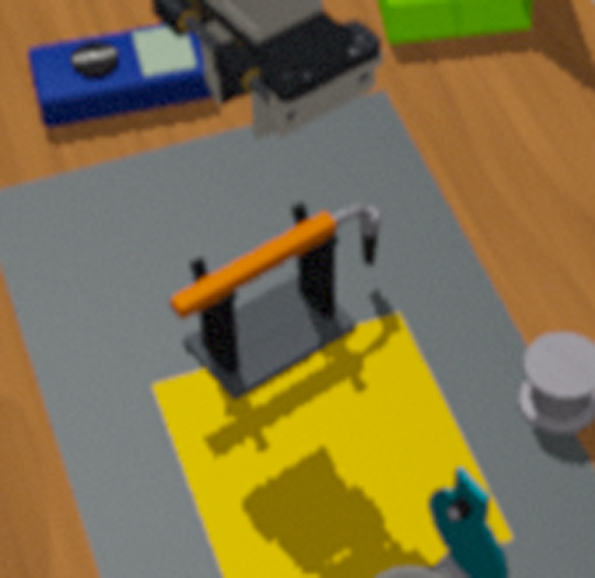

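The brush lies in both notches again, handle centre at (252,174), as before. Now with shut fingers I'll go to the far side of the cover.

jog_arm:
  commands: [0,-0.4,-2,0,0,0,0,-4,0,0,0,0,-4,0,0,0,0,-4,0,0,0,0,-4,0,0,0,0,-4,0,0,0,0,-3.5,0,0,0,0,-2.3,0,0,0,0,0,0,0,0,0,0,0]
  force: 20

```text
schema error: expected a multiple of 5 numbers
```

```bash
python3 - <<'E'
from h import *
s=bot.get_image("side");t=bot.get_image("top")
go(.650,-.1435,.147)
a=cv2.resize(t[165:265,290:380],None,fx=5,fy=5,interpolation=2);b=cv2.resize(s[170:320,230:350],None,fx=500/150,fy=500/150,interpolation=2)
cv2.imwrite("pics/c6.png",np.hstack([a[:500,:400],b[:500]])[:,:,::-1])
P=[]
l=.085
for a in(1.6,1.4,1.2,1.0,.8,.6,.4,.3,.2,.1,.0):
    P.append((-l*np.cos(a)+.006*np.sin(a)+.0095,.062+l*np.sin(a)+.006*np.cos(a)))
P=np.array(P);print(np.round(P[0],4));print(np.round(-np.diff(P,axis=0)*100,2).tolist())
E
```

```text
tool cm [ -0.45 -27.76   9.01] yaw 197.26 ee [0.5636 0.1203 0.2373] t 16.25 F [-0.7  1.  -0.1] gap 0.0224964208259035
[0.018  0.1468]
[[1.7, 0.0], [1.67, 0.34], [1.57, 0.66], [1.4, 0.96], [1.18, 1.22], [0.92, 1.43], [0.35, 0.78], [0.27, 0.81], [0.19, 0.83], [0.1, 0.85]]
```

View pics/c6.png

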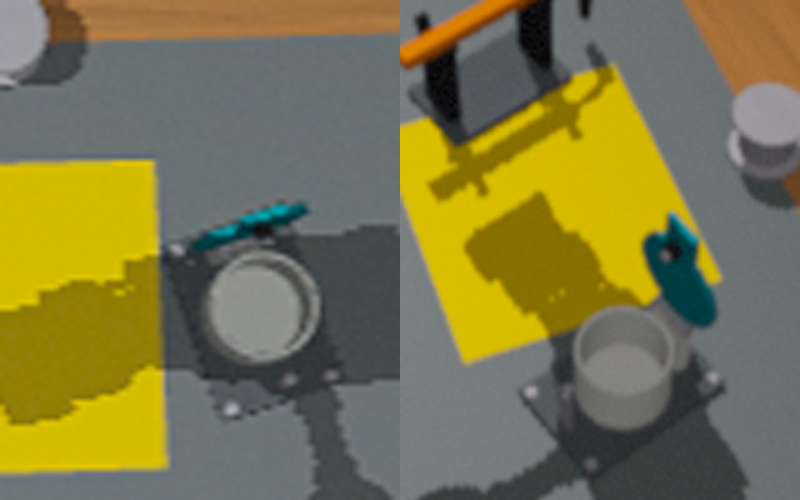

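The move was refused because one number was missing, so the arm hasn't moved. The picture shows the cover untouched at top crop (250,228). Resending.

jog_arm:
  commands: [0,-0.4,-2,0,0,0,0,-4,0,0,0,0,-4,0,0,0,0,-4,0,0,0,0,-4,0,0,0,0,-4,0,0,0,0,-3.5,0,0,0,0,-2.3,0,0,0,0,0,0,0,0,0,0,0,0]
  force: 20

```text
time: 17.5
ee_pos: [0.6502, -0.1439, 0.2379]
tool_rot: [[-0.955, -0.297, -0.001], [-0.297, 0.955, 0.001], [0.001, 0.001, -1.0]]
force: [-0.7, -0.2, -0.5]
finger_gap: 0.0004
grip_force: 0.0
```

```bash
python3 - <<'E'
from h import *
go(.650,-.1435,.147)
E
```

```text
tool cm [0.   0.03 9.09] yaw 197.25 ee [ 0.6502 -0.1439  0.2379] t 17.5 F [-0.7 -0.2 -0.5] gap 0.00040420149683938547
```

jog_arm:
  commands: [0,0,0,2,0,0,0,0,2.5,0,0,0,0,2.5,0,0,0,0,1.5,0,0,0,0,0.6,0,0,0,0,0,0,0,0.7,0,0,0,0,0.7,0,0,0,0,0.7,0,0,0,0,0.6,0,0,0,0,0,0,0,0]

```text
time: 18.88
ee_pos: [0.6243, -0.1522, 0.1476]
tool_rot: [[-0.955, -0.296, 0.0], [-0.296, 0.955, 0.0], [-0.0, 0.0, -1.0]]
force: [0.1, 0.3, 0.0]
finger_gap: 0.0008
grip_force: 0.0
```

jog_arm:
  commands: [0,0.85,0,0,0,0,0.85,0,0,0,0,0.85,0,0.17,0,0,0.85,0,0.17,0,0,0.8,0,0.33,0,0,0.8,0,0.33,0,0,0.7,0,0.48,0,0,0.7,0,0.48,0,0,0,0,0,0]

```text
time: 20.0
ee_pos: [0.5628, -0.171, 0.1273]
tool_rot: [[-0.955, -0.296, -0.001], [-0.296, 0.955, 0.0], [0.001, 0.001, -1.0]]
force: [-0.3, 0.3, -0.1]
finger_gap: 0.0002
grip_force: 0.1
```

```bash
python3 - <<'E'
from h import *
h=np.array([.607,-.157]);x=np.array([.955,.297])
s=bot.get_state();print("r",(np.array(s["ee_pos"][:2])-h)@x,"z",s["ee_pos"][2],s["force"])
im=bot.get_image("side");c=big(mask(im,*TE,(260,225,335,300)));print(cv2.boundingRect(c),cv2.contourArea(c))
for a in(.6,.8,1.,1.2):
    r=-.105*np.cos(a)+.006*np.sin(a);print(a,proj("side",np.append(h+x*r,.062+.105*np.sin(a)+.006*np.cos(a))))
b=cv2.resize(im[170:320,210:370],None,fx=4,fy=4,interpolation=2);cv2.imwrite("pics/c7.png",b[:,:,::-1])
E
```

```text
r -0.04637034369171395 z 0.12727897698935658 [-0.31879441  0.29138591 -0.05162866]
(284, 260, 24, 14) 75.5
0.6 [281.84163846 268.26941896]
0.8 [287.31770164 260.86827523]
1.0 [293.87072509 253.49291243]
1.2 [301.17810542 246.51777393]
```

The teal outline starts at column 284, which means the cover is at about 0.8 rad and following the finger. Continuing the arc.

jog_arm:
  commands: [0,0.6,0,0.6,0,0,0.58,0,0.62,0,0,0.48,0,0.7,0,0,0.44,0,0.73,0,0,0.35,0,0.78,0,0,0.27,0,0.81,0,0,0.1,0,0.4,0,0,0,0,0,0]

```text
time: 21.05
ee_pos: [0.5363, -0.1792, 0.081]
tool_rot: [[-0.955, -0.297, -0.001], [-0.297, 0.955, 0.0], [0.001, 0.001, -1.0]]
force: [-0.5, 0.5, 1.0]
finger_gap: 0.0007
grip_force: 0.2
```

jog_arm:
  commands: [0,0.1,0,0.4,0,0,0,0,0.3,0,0,0,0,0.3,0,0,0,0,0,0]

```text
time: 21.55
ee_pos: [0.5355, -0.1795, 0.0714]
tool_rot: [[-0.955, -0.297, -0.0], [-0.297, 0.955, 0.0], [0.0, 0.0, -1.0]]
force: [-0.3, 0.1, 0.2]
finger_gap: 0.0002
grip_force: 0.0
```

jog_arm:
  commands: [0,0,0,0.2,0,0,0,0,0.15,0,0,0,0,0,0,0,0,0,0,0]

```text
time: 22.05
ee_pos: [0.5357, -0.1795, 0.0681]
tool_rot: [[-0.955, -0.297, 0.0], [-0.297, 0.955, 0.0], [-0.0, -0.0, -1.0]]
force: [-1.0, 1.4, 3.8]
finger_gap: 0.0005
grip_force: 2.1
```

jog_arm:
  commands: [0,0,0,0.15,0,0,0,0,0.1,0,0,0,0,0,0]

```text
time: 22.42
ee_pos: [0.5358, -0.1797, 0.0674]
tool_rot: [[-0.955, -0.297, 0.001], [-0.297, 0.955, -0.001], [-0.001, -0.001, -1.0]]
force: [-5.4, 1.9, 18.8]
finger_gap: 0.0002
grip_force: 9.0
```

It's against the hard stop at z ≈ 0.067. Lifting off to check.

jog_arm:
  commands: [0,0,0,-1,0,0,0,0,-2,0,0,0,0,-3,0,0,0,0,-4,0,0,4,0,-4,0,0,4,0,-2,0,0,0,0,0,0,0,0,0,0,0]

```text
time: 23.42
ee_pos: [0.4595, -0.2033, 0.2251]
tool_rot: [[-0.955, -0.296, 0.0], [-0.296, 0.955, 0.0], [-0.0, 0.0, -1.0]]
force: [-0.8, -0.1, 0.2]
finger_gap: 0.0006
grip_force: 0.0
```

```bash
python3 - <<'E'
from h import *
s=bot.get_image("side");t=bot.get_image("top");st=bot.get_state();print(st["time"],st["ee_pos"])
a=cv2.resize(t[165:265,230:390],None,fx=3,fy=3,interpolation=2);b=cv2.resize(s[140:320,220:350],None,fx=2.4,fy=2.4,interpolation=2)
o=np.zeros((432,792,3),np.uint8);o[:300,:480]=a;o[:,480:]=b
cv2.imwrite("pics/c8.png",o[:,:,::-1])
E
```

```text
23.525 [ 0.45968348 -0.20295519  0.22447069]
```

View pics/c8.png

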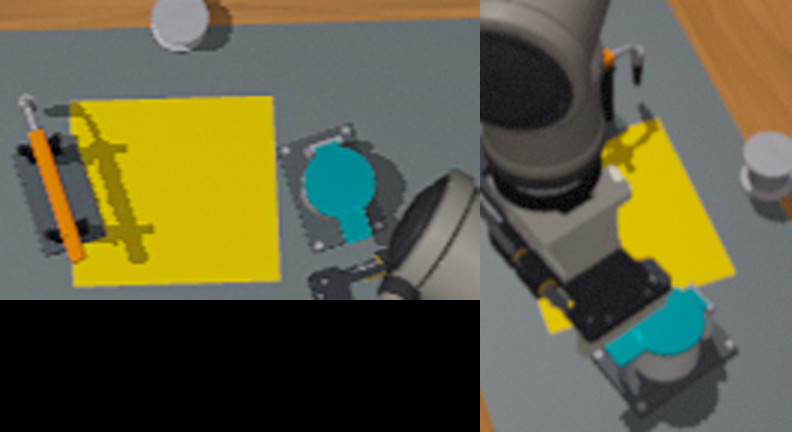

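The cover lies flat on the pot, with the disc at top crop (340,180) and the tab at (357,225). The brush is in its rest. I'll check the cover's angle numerically, and that it stays put over time.

```bash
python3 - <<'E'
from h import *
h=np.array([.607,-.157]);x=np.array([.955,.297]);y=np.array([-x[1],x[0]])
for n,roi in(("side",(240,225,335,310)),("top",(320,195,365,255))):
    c=big(mask(bot.get_image(n),*TE,roi));print(n,cv2.boundingRect(c))
    for a in(0,.1,.2,.4):
        q=[proj(n,np.append(h+x*(-l*np.cos(a)+.006*np.sin(a))+y*w,.062+l*np.sin(a)+.006*np.cos(a))) for l,w in[(.105,.014),(.105,-.014)]+[(.042+.037*np.cos(t),.037*np.sin(t)) for t in np.arange(0,6.28,.1)]]
        q=np.array(q);print(a,np.round(np.r_[q.min(0),q.max(0)-q.min(0)],1))
print(bot.get_state()["time"])
E
```

```text
side (272, 260, 43, 33)
0 [270.1 257.4  43.   34.3]
0.1 [270.4 256.8  42.9  32.4]
0.2 [271.1 256.1  42.5  30.2]
0.4 [273.7 254.5  40.7  25.5]
top (331, 212, 24, 34)
0 [330.9 213.8  24.   32.8]
0.1 [330.9 213.5  24.2  32.5]
0.2 [330.9 213.3  24.3  31.8]
0.4 [330.8 212.8  24.5  29.7]
23.625
```

```bash
python3 -c "
from workcell import bot
print(bot.hand_in())"
```

```text
the job is handed in; nothing more can be done
None
```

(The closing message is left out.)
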